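# Load an inspection viewer and set its focus to the index

## Robot

A 6-joint arm with a two-finger parallel gripper is mounted at the origin on a cart in front of the work surface, level with it; the furniture and walls round the work are solid. World frame = base frame: x ahead of the robot, y to its left, z up, the work surface at z = 0. Lengths are in mm, angles in rad, forces in N, time in s.
With the tool pointing down it reaches from about 350 to 850 mm from the base axis. Payload 8.1 kg.
Tool frame: the origin (TCP) lies on the centre line of the jaws, within the pads' length; the fingertips stand 25 mm ahead of it and the grasp point (between the pads) lies 6 mm ahead of it; z points along the fingers, y is the line along which they close (so a half turn about z gives the same grasp; the last joint's range is limited). The gripper opens to 93 mm and grips with 3 to 60 N. Pads are 15 mm wide; open, the fingers measure 128 mm over their backs; the gripper's body (75 mm by 188 mm) begins 65 mm behind the grasp point.
Start: joints at [-1.22, 0.13, 1.488, -0, 1.523, -0.085], TCP at [253.301, -543.915, 243.635] pointing down, gripper open.
Joint ranges: [-2.96, 2.96], [-0.89, 2.26], [0.02, 2.5], [-1.34, 4.48], [0, 2.73], [-2.66, 2.66]. Speed limits (rad/s): [2.39, 2.39, 2.79, 3.14, 3.14, 3.14].

## Interface

Orientations are given as a rotation vector (axis times angle).
In Python, from rig import sensors, eyes, bot gives the robot as it stands. The module is installed in compiled form; this text tells all that it offers.
- The arm moves only by the tool apply_moves, never from a script. Its argument "motion" is a list of rows, each an object of numbers: "jaw": the closure in counts, from 0 (fully open) to 255 (shut); "dx", "dy", "dz": the shift along the tool's x, y, z in cm; "ax", "ay", "az": the turn, a rotation vector about the tool's x, y, z in degrees. In form: [{"jaw": .., "dx": .., "dy": .., "dz": .., "ax": .., "ay": .., "az": ..}, ...]. A call has 1 to 5 rows; each row is the pose to reach, as a shift and turn from the pose commanded when the call began, along the tool's axes at that moment; what a row does not reach only later rows make up. A row lasts 1/8 s, in which the tool goes at most 62.5 mm and 10.7 degrees, less where a joint would pass 70% of its speed; a pose out of reach is approached as far as the arm can. A call with a gripper value outside its range is refused whole. The fingers move at their own pace and stop on an object; "grip_force" is the grip in N (left out, the last holds). Time passes only in rows, so rows that repeat a pose let the fingers close. It gives the time, the measured TCP pose, the force, the opening and the grip force at its end, in the units of the state.
- sensors.state(): the state, without advancing time (a new reading comes with each control period).
- eyes.grab_frame(name): name is "scene" or "top" or "wrist"; returns a dict with "pixels" (400x640x3 uint8, red, green, blue), "K" (3x3 intrinsics, pixels), "T" (4x4, takes a point from camera to world coordinates). Camera axes: x right, y down, z forward; pixel columns grow to the right and rows downward; lengths in mm; the calibration is good to about 2 mm. A picture is of the moment at which its call begins. There is no depth.
- bot.job_done(): hands the job in; it is judged then, once.
The state is a dict: "time_s": time; "joint_positions": joint angles; "qd": joint speeds; "joint_torque": joint torques, N m; "position": TCP position; "orientation": TCP orientation; "wrist_force": force on the tool from outside, world axes, zero at the start; "moment": the same for the moment, N m; "finger_gap": finger opening in mm; "finger_force": force on a finger pad.
Only numpy, scipy, OpenCV 4.12 (cv2) and the standard library are available. Lean on these libraries where they do the work, as an engineer would, in place of code of your own. Each camera call takes 0.05 s, during which the arm holds its last target. There are 200 camera calls.

## Task

Stand the filter cassette upright on the viewer's stage, centred over the round window, without dropping it. Then turn the focus knob until its pointer line is opposite the tab of the index ring (leave the ring as it is), and last swing the lock lever fully home to its locked end. Leave the other things on the bench where they are.

Things in the scene. Friction and masses are not known exactly. Their poses are not given: they have to be found in the camera images.
- cassette: filter cassette: squat round clear plastic body 39 mm across with straight sides up to 30 mm high (grip it there), a blue band and a small red plug on top (38 mm over all), 11 to 22 g, loose. Origin at the centre of its underside, z up. It starts standing on the bench, to the left of the viewer.
- viewer: inspection viewer, a flat white instrument fixed to the bench, 140 mm deep (x -70 to 70), 290 mm wide (y -160 to 130), its grey top 45 mm high, bearing stage, focus knob and lock lever. Origin on the bench; at yaw 0 its x points away from the robot, y left. Window centre at (0, 65), knob axis at (0, -40), lever pivot at (30, -120) mm.
- viewer_stage (a point): centre of the round window of the stage, on the surface the cassette stands on, 48 mm above the bench. The stage is a flat black square of 100 mm, 3 mm above the grey top, at the left of the viewer; a flush steel ring of 47 to 53 mm diameter surrounds the window.
- viewer_knob (a joint): angle of the focus knob (rad) about its vertical axis, counter-clockwise positive seen from above; at 0 the pointer is along the viewer's +x. Range -2.6 to 2.6; starts 0.9 to 2.6 rad clockwise of the index. It stays where it is left (friction 0.06 N m).
- knob_pointer (a point): tip of the pointer, 24.5 mm from the knob's axis; x points outwards. The black knob has a round skirt 45 mm across (top 55 mm above the bench) and on it an upright bar 40 mm long (along the pointer), 12 mm thick, its top 82 mm above the bench: pinch it across the 12 mm. A white line runs from the middle of the bar's top out to its pointer end.
- viewer_index (a joint): angle of the index ring's tab (rad), same zero and sense as the knob's: the pointer is at the index when the two angles are equal. Very stiff; it is not to be turned.
- index_tip (a point): inner tip of the index tab, 26.5 mm from the knob's axis. The tab is a black raised triangle, 13 mm long, tapering inwards, its top 5 mm above the viewer's grey top, on the plain aluminium ring (70 mm across) round the knob. The point's x points outwards from the axis through the tab.
- viewer_lever (a joint): angle of the lock lever (rad), seen from above clockwise positive: about 0 free (lever points along the viewer's -y, to the right over its edge), 1.5 locked at its end stop (lever points nearly along -x, towards the robot). It stays where it is left (friction 0.04 N m).
- lever_post (a point): top centre of the upright round steel post (12 mm diameter, 25 mm tall) at the end of the flat steel lever, 50 mm from the lever's pivot; its top is 81 mm above the bench, the lever's flat arm below it reaches up to 56 mm. Pinch or push the post.
- dish: bystander: flat clear filter dish, 59 mm across, 13 mm high, behind the cassette. Origin at the centre of its underside.
- coupling: bystander: white plastic hose coupler, 28 mm across, 46 mm high, standing behind the dish. Origin at the centre of its underside.
- timer: bystander: black stopwatch lying flat, 61 x 54 x 16 mm, behind the viewer. Origin at the centre of its underside.
Mind the look-alikes: they are no part of the job. What is meant by the cassette is not black, green or turquoise, and is the larger of those in its own colour.

How it is judged (in metres and radians):
On the way, in this order (a step that is already met when the one before it is completed fails the run):
1. the cassette stands upright on the stage, centred over the window within 8 mm, let go (horizontal distance between cassette and viewer_stage below 0.008 m and distance between cassette and viewer_stage below 0.01 m and angle between cassette's own z axis and vertical below 0.1 rad and contact force between the fingers and cassette below 0.1 N), for 0.2 s.
2. the knob's pointer is at the index within 0.12 rad (angle between the x axis of knob_pointer and the x axis of index_tip, either way round below 0.12 rad and horizontal distance between knob_pointer and index_tip below 0.01 m), for 0.2 s.
3. the lock lever is home (1.35 rad or more) with the pointer still at the index (all of step 2 and value of joint viewer_lever above 1.35 rad), for 0.2 s.
At the end, for the whole second after the job is handed in: The cassette stands upright (within 0.1 rad) and at rest on the stage, its axis within 8 mm of the window's centre; the knob's pointer is within 0.12 rad of the index tab; the lock lever is at 1.35 rad or more (stop at 1.5) (all of step 3 and horizontal distance between cassette and viewer_stage below 0.008 m and distance between cassette and viewer_stage below 0.01 m and angle between cassette's own z axis and vertical below 0.1 rad and linear speed of cassette below 0.02 m/s); the robot touches nothing.
It fails at once if the cassette is dropped (falls freely faster than 0.7 m/s) (linear speed of cassette above 0.7 m/s and contact force between anything else and cassette below 0.02 N).
It fails at once if the cassette is tipped over (angle between cassette's own z axis and vertical above 1 rad).
It fails at once if the index ring is turned (its tab moves more than 3 mm) (distance of index_tip from where it was at the start of the episode above 0.003 m).
It fails at once if a bystander is moved more than 30 mm (distance of any of dish, coupling, timer from where it was at the start of the episode above 0.03 m).
It also fails if it takes over 64 s, if anything falls off the work surface, if the arm or the gripper's body presses on something with over 40 N, if the wrist force passes 120 N, or if a joint passes its speed limit or range.

## Working session

There is one attempt and no reset: what is moved stays moved. The work goes in short steps, Python scripts to look and compute and a tool call to move; the robot and the scene stay as the last step left them, time stands still between calls to the robot, and variables do not carry over. Pictures are saved under pics/ and viewed, at most 10 in all, crops included, and the job is handed in when it is done.

Besides the shell and the picture viewer there is one more tool, called after "Request:" by a JSON object that holds its "op" and its "data", one argument or row to a line. apply_moves: Moves the arm, as the interface text tells. Its arguments: {"type":"object","properties":{"motion":{"type":"array","items":{"type":"object","properties":{"jaw":{"type":"number"},"dx":{"type":"number"},"dy":{"type":"number"},"dz":{"type":"number"},"ax":{"type":"number"},"ay":{"type":"number"},"az":{"type":"number"}}}},"grip_force":{"type":"number"}},"required":["motion"]}

```bash
mkdir -p pics
cat > h.py <<'E'
import numpy as np, cv2, json
from scipy.spatial.transform import Rotation as R
from rig import sensors, eyes, bot
def grab(n, save):
    f=eyes.grab_frame(n); cv2.imwrite(f'pics/{save}.png',f['pixels'][:,:,::-1]); np.savez(f'pics/{save}.npz',K=f['K'],T=f['T']); return f
def px2w(save,u,v,z):
    d=np.load(f'pics/{save}.npz'); T=d['T']; r=T[:3,:3]@np.linalg.solve(d['K'],[u,v,1.]); o=T[:3,3]
    return o+r*(z-o[2])/r[2]
def w2px(save,p):
    d=np.load(f'pics/{save}.npz'); c=np.linalg.inv(d['T'])@np.r_[p,1]; q=d['K']@c[:3]; return q[:2]/q[2]
def crop(save,out,x0,y0,x1,y1,k):
    im=cv2.imread(f'pics/{save}.png')[y0:y1,x0:x1]; cv2.imwrite(f'pics/{out}.png',cv2.resize(im,None,fx=k,fy=k,interpolation=cv2.INTER_CUBIC))
def todo(p,yaw=None):
    "shift in tool axes (cm) to the world TCP p; turn to tool down with closing line (y) at yaw"
    s=sensors.state(); r=R.from_rotvec(s['orientation']); print('pos',np.round(s['position'],1),'shift cm',np.round(r.inv().apply(np.array(p)-s['position'])/10,2))
    M=r.as_matrix()
    print('axes x',M[:,0].round(3),'y',M[:,1].round(3),'z',M[:,2].round(3))
    if yaw is not None:
        for w in (yaw,yaw+np.pi):
            y=np.array([np.cos(w),np.sin(w),0]);z=np.array([0,0,-1.]);x=np.cross(y,z)
            print('turn deg',np.degrees((r.inv()*R.from_matrix(np.c_[x,y,z])).as_rotvec()).round(1))
E
python3 - <<'E'
from h import *
print(sensors.state())
for n in ('scene','top','wrist'):
    f=grab(n,n+'0'); print(n,f['T'].round(2).tolist(),f['K'][0,0])
a=cv2.imread('pics/scene0.png'); b=cv2.imread('pics/top0.png')
E
```

```text
{'time_s': 0.0, 'joint_positions': array([-1.22040669e+00,  1.31161563e-01,  1.48926316e+00, -3.14427068e-05,
        1.52302769e+00, -8.54369619e-02]), 'qd': array([ 0.00092528,  0.00110076, -0.00073344,  0.00154164,  0.00212707,
       -0.00142015]), 'joint_torque': array([-3.09508896e-04, -5.59844685e+01, -4.91753483e+01,  7.66977668e-02,
        3.57816217e-02, -2.04415192e-04]), 'position': array([ 253.10335839, -543.41770332,  242.59604314]), 'orientation': array([-3.06549983e+00, -6.78794229e-01,  4.34517648e-04]), 'wrist_force': array([ 0.79259378, -0.56092793, -0.06924061]), 'moment': array([ 0.00088877, -0.05088664,  0.00821876]), 'finger_force': 0.0, 'finger_gap': 92.90008188302886}
scene [[-0.54, -0.43, 0.72, -133.97], [-0.84, 0.29, -0.46, 442.32], [-0.01, -0.86, -0.52, 586.25], [0.0, 0.0, 0.0, 1.0]] 387.3834877172783
top [[-0.01, -1.0, 0.09, 446.36], [-1.0, 0.01, -0.01, 18.87], [0.01, -0.09, -1.0, 1371.82], [0.0, 0.0, 0.0, 1.0]] 485.4938307572123
wrist [[0.42, -0.88, -0.22, 313.27], [-0.91, -0.41, -0.1, -515.32], [-0.0, 0.24, -0.97, 383.71], [0.0, 0.0, 0.0, 1.0]] 322.5408285850997
```

View pics/top0.png

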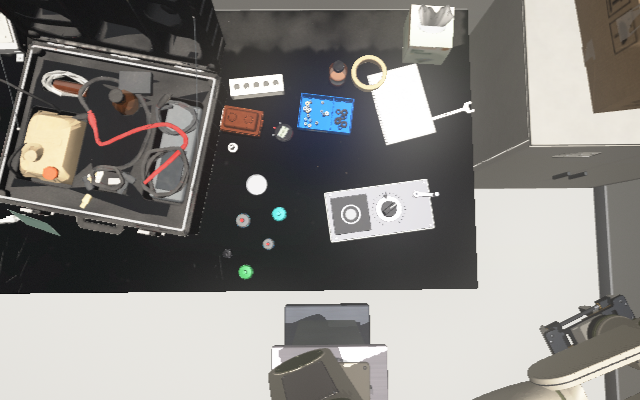

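View pics/scene0.png

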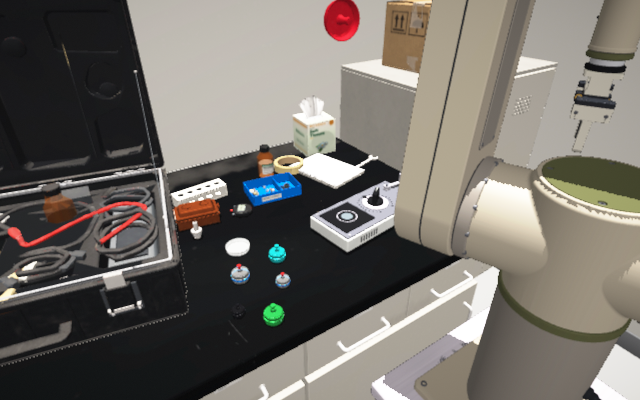

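Top view, candidates for the cassette: clear with red plug (243,220), a similar smaller one (268,244), turquoise (279,214), green (246,271) and black (228,253). The viewer spans about (325..435, 180..241). My choice is (243,220), which I'll check in a close crop.

Run:
```python
from h import *
im=cv2.imread('pics/top0.png')
a=cv2.resize(im[195:285,215:300],None,fx=5,fy=5,interpolation=cv2.INTER_CUBIC)
cv2.imwrite('pics/c1.png',a)
crop('top0','c2',320,174,442,248,6.5)
```

```text
(no output)
```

View pics/c1.png

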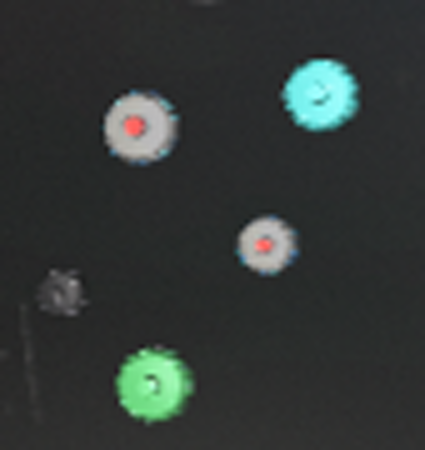

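View pics/c2.png

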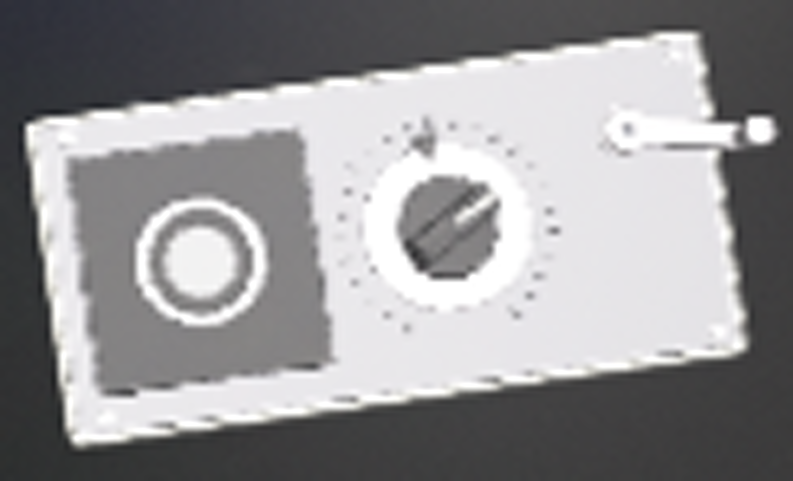

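The cassette is the larger red-plug one, at crop (140,128), i.e. image (243,220.6). It measures 73/5 px, about 39 mm; the look-alike is about 31 mm. In the viewer crop: window (200,262), knob skirt (448,228), pointer end (492,195), tab (426,140), lever post (760,130), corners (28,122), (698,33), (745,352) and (75,445).

Run:
```python
from h import *
P=lambda x,y,z:px2w('top0',(x+.5)/6.5-.5+320,(y+.5)/6.5-.5+174,z)
c=[P(x,y,45)for x,y in((28,122),(698,33),(745,352),(75,445))]
for p in c: print(p.round(1))
print('sizes',[np.linalg.norm(c[i]-c[i-3]).round(1) for i in range(4)])
w=P(200,262,48);k=P(448,228,55);pt=P(492,195,82);pv=P(627,129,56);po=P(760,130,81)
# viewer frame
yv=(c[0]-c[1])+(c[3]-c[2]); yaw=np.arctan2(yv[1],yv[0])-np.pi/2
C=np.mean(c,0)
Rz=R.from_euler('z',yaw).as_matrix(); o=C-Rz@[0,-15,0]
print('yaw',yaw,'origin',o)
for n,p,q in(('win',w,(0,65,0)),('knob',k,(0,-40,0)),('pivot',pv,(30,-120,0))): print(n,p.round(1),(o+Rz@np.array(q)).round(1))
ka=o+Rz@[0,-40,0]
print('post',po, 'pivot',(o+Rz@np.array((30,-120,0))))
ang=lambda p:np.arctan2(*(Rz.T@(p-ka))[1::-1])
for n,p in(('ptr',pt),('tab outer',P(428,120,50)),('tab',P(424,150,50))): print(n,(p-ka).round(1),ang(p), np.linalg.norm((p-ka)[:2]))
for z in (25,30,34): print('cas',z,px2w('top0',(140.5)/5-.5+215,(128.5)/5-.5+195,z).round(1))
s=(px2w('top0',(105.5)/5-.5+215,220,20)-px2w('top0',(178.5)/5-.5+215,220,20)); print('dia',np.linalg.norm(s))
print('plug',px2w('top0',(134.5)/5-.5+215,(126.5)/5-.5+195,38).round(1))
# neighbours
for n,(u,v) in dict(turq=(279,214),small=(268,244),dish=(257,184),green=(246,271)).items(): print(n,px2w('top0',u,v,20).round(1))
todo([0,0,0],0)
```

```text
[575.   12.5  45. ]
[ 610.8 -272.1   45. ]
[ 475.6 -288.3   45. ]
[439.   -6.1  45. ]
sizes [np.float64(286.9), np.float64(136.2), np.float64(284.5), np.float64(137.2)]
yaw 0.12717978132834107 origin [ 523.19887778 -123.63331744   45.        ]
win [515.1 -59.3  48. ] [515.  -59.2  45. ]
knob [ 528.1 -162.9   55. ] [ 528.3 -163.3   45. ]
pivot [ 569.1 -238.8   56. ] [ 568.2 -238.9   45. ]
post [ 565.97219763 -288.74313848   81.        ] pivot [ 568.17704931 -238.85902675   45.        ]
ptr [ 11.6 -14.2  37. ] -1.0115082790637488 18.337493952894704
tab outer [45.8  7.3  5. ] 0.03036188382591712 46.40001895108146
tab [33.1  9.2  5. ] 0.1438629127497668 34.40496195990214
cas 25 [501.1 238.   25. ]
cas 30 [500.9 237.2  30. ]
cas 34 [500.7 236.5  34. ]
dia 40.492549759760124
plug [501.7 239.1  38. ]
turq [517.7 137.8  20. ]
small [434.9 168.1  20. ]
dish [602.2 199.3  20. ]
green [361.5 228.4  20. ]
pos [ 253.1 -543.5  242.8] shift cm [-1.000e-02 -5.992e+01  2.437e+01]
axes x [0.907 0.422 0.   ] y [ 0.422 -0.907 -0.001] z [-0.001  0.001 -1.   ]
turn deg [ -0.1  -0.1 -65. ]
turn deg [-1.00e-01  1.00e-01  1.15e+02]
```

Request:
{"op": "apply_moves", "data": {
  "motion": [
    {"dx": 55.4, "dy": -60.3, "dz": 4, "az": -65, "jaw": 0},
    {"dx": 55.4, "dy": -60.3, "dz": 4, "az": -65},
    {"dx": 55.4, "dy": -60.3, "dz": 4, "az": -65},
    {"dx": 55.4, "dy": -60.3, "dz": 4, "az": -65},
    {"dx": 55.4, "dy": -60.3, "dz": 4, "az": -65}
  ],
  "grip_force": 10
}}

```text
validation failed for argument at $.mo...
```

```bash
python3 -c "
from h import *
todo([501,237,200],0)"
```

```text
pos [ 253.1 -543.5  242.8] shift cm [ 55.42 -60.29   4.38]
axes x [0.907 0.422 0.   ] y [ 0.422 -0.907 -0.001] z [-0.001  0.001 -1.   ]
turn deg [ -0.1  -0.1 -65. ]
turn deg [-1.00e-01  1.00e-01  1.15e+02]
```

Request:
{"op": "apply_moves", "data": {
  "motion": [
    {"jaw": 0, "dx": 55.4, "dy": -60.3, "dz": 4, "ax": 0, "ay": 0, "az": -65},
    {"jaw": 0, "dx": 55.4, "dy": -60.3, "dz": 4, "ax": 0, "ay": 0, "az": -65},
    {"jaw": 0, "dx": 55.4, "dy": -60.3, "dz": 4, "ax": 0, "ay": 0, "az": -65},
    {"jaw": 0, "dx": 55.4, "dy": -60.3, "dz": 4, "ax": 0, "ay": 0, "az": -65},
    {"jaw": 0, "dx": 55.4, "dy": -60.3, "dz": 4, "ax": 0, "ay": 0, "az": -65}
  ],
  "grip_force": 10
}}

```text
time_s: 0.78
position: [347.8, -244.5, 228.1]
orientation: [2.424, 1.998, 0.0]
wrist_force: [0.6, 0.7, 0.3]
finger_gap: 93.0
finger_force: 0.0
```

```bash
python3 -c "
from h import *
todo([501,237,200],0)"
```

```text
pos [ 347.8 -244.5  228.1] shift cm [50.18  5.85  2.82]
axes x [0.191 0.982 0.   ] y [ 0.982 -0.191  0.   ] z [ 0.  0. -1.]
turn deg [  0.  -0. -11.]
turn deg [ -0.  -0. 169.]
```

Request:
{"op": "apply_moves", "data": {
  "motion": [
    {"jaw": 0, "dx": 50.2, "dy": 5.9, "dz": 2.8, "ax": 0, "ay": 0, "az": -11},
    {"jaw": 0, "dx": 50.2, "dy": 5.9, "dz": 2.8, "ax": 0, "ay": 0, "az": -11},
    {"jaw": 0, "dx": 50.2, "dy": 5.9, "dz": 2.8, "ax": 0, "ay": 0, "az": -11},
    {"jaw": 0, "dx": 50.2, "dy": 5.9, "dz": 2.8, "ax": 0, "ay": 0, "az": -11},
    {"jaw": 0, "dx": 50.2, "dy": 5.9, "dz": 2.8, "ax": 0, "ay": 0, "az": -11}
  ]
}}

```text
time_s: 1.4
position: [444.5, 52.4, 211.1]
orientation: [2.227, 2.215, 0.001]
wrist_force: [0.7, -1.4, 1.0]
finger_gap: 92.9
finger_force: 0.0
```

```bash
python3 -c "
from h import *
todo([501,237,200],0)"
```

```text
pos [444.5  52.4 211.1] shift cm [18.49  5.55  1.12]
axes x [ 0.005  1.    -0.   ] y [ 1.    -0.005  0.001] z [ 0.001 -0.    -1.   ]
turn deg [ 0.   0.  -0.3]
turn deg [ 0.000e+00 -1.000e-01  1.797e+02]
```

Request:
{"op": "apply_moves", "data": {
  "motion": [
    {"jaw": 0, "dx": 18.5, "dy": 5.6, "dz": 1.1, "ax": 0, "ay": 0, "az": 0},
    {"jaw": 0, "dx": 18.5, "dy": 5.6, "dz": 1.1, "ax": 0, "ay": 0, "az": 0},
    {"jaw": 0, "dx": 18.5, "dy": 5.6, "dz": 1.1, "ax": 0, "ay": 0, "az": 0},
    {"jaw": 0, "dx": 18.5, "dy": 5.6, "dz": 1.1, "ax": 0, "ay": 0, "az": 0},
    {"jaw": 0, "dx": 18.5, "dy": 5.6, "dz": 1.1, "ax": 0, "ay": 0, "az": 0}
  ]
}}

```text
time_s: 2.02
position: [500.8, 235.0, 199.5]
orientation: [-2.226, -2.217, 0.002]
wrist_force: [0.2, -0.4, -0.2]
finger_gap: 93.0
finger_force: 0.0
```

```bash
python3 -c "
from h import *
todo([501,237,15],0)
grab('wrist','w1')
print(w2px('w1',[501,237,30]),w2px('w1',[501,256.5,30]),w2px('w1',[520.5,237,30]))
"
```

```text
pos [500.8 235.  199.5] shift cm [ 0.21  0.04 18.45]
axes x [ 0.004  1.    -0.001] y [ 1.    -0.004 -0.001] z [-0.001 -0.001 -1.   ]
turn deg [-0.1  0.1 -0.2]
turn deg [1.000e-01 1.000e-01 1.798e+02]
[316.57274138 187.21056953] [316.49760017 167.47379427] [336.4219337  187.14205682]
```

View pics/w1.png

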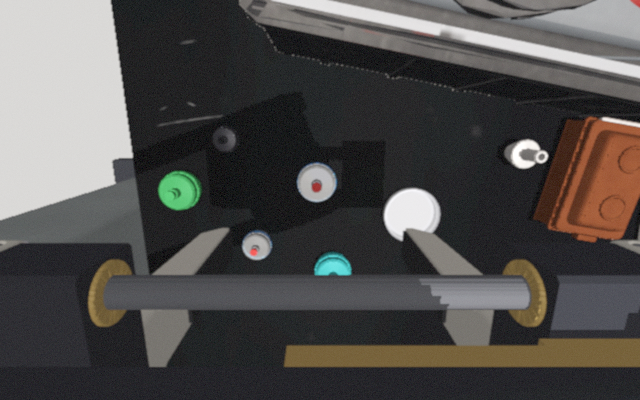

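```bash
python3 -c "
from h import *
d=np.load('pics/w1.npz');print(d['T'].round(2))
for z in (0,15,30,38): print(z,px2w('w1',317,183,z).round(1),px2w('w1',317,187,z).round(1))
print(w2px('w1',[501,237,0]),w2px('w1',[501,237,38]))
crop('w1','w1c',277,145,357,225,7)
"
```

```text
[[ 1.0000e+00 -0.0000e+00 -0.0000e+00  5.0149e+02]
 [-0.0000e+00 -9.7000e-01 -2.4000e-01  3.0167e+02]
 [ 0.0000e+00  2.4000e-01 -9.7000e-01  3.4044e+02]
 [ 0.0000e+00  0.0000e+00  0.0000e+00  1.0000e+00]]
0 [501.4 235.4   0. ] [501.4 231.    0. ]
15 [501.4 238.3  15. ] [501.4 234.1  15. ]
30 [501.4 241.2  30. ] [501.4 237.2  30. ]
38 [501.4 242.8  38. ] [501.4 238.9  38. ]
[316.59537341 181.50325072] [316.56598601 188.91413253]
```

View pics/w1c.png

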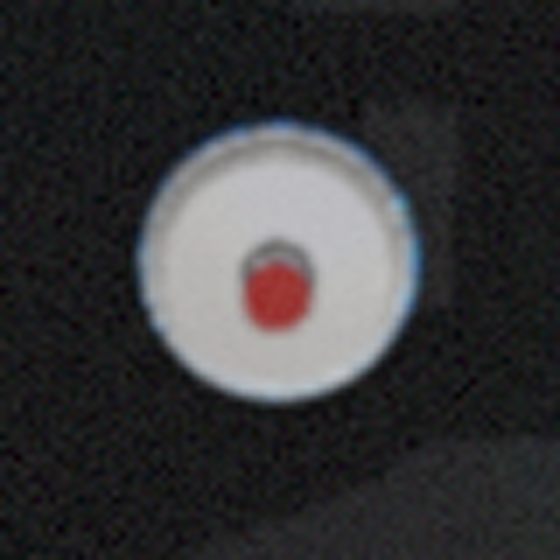

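Crop: the plug is at image (316.4,187.6), which at z = 38 gives (501,238). That agrees with the top view.

Request:
{"op": "apply_moves", "data": {
  "motion": [
    {"jaw": 0, "dx": 0.3, "dy": 0, "dz": 6, "ax": 0, "ay": 0, "az": 0},
    {"jaw": 0, "dx": 0.3, "dy": 0, "dz": 11, "ax": 0, "ay": 0, "az": 0},
    {"jaw": 0, "dx": 0.3, "dy": 0, "dz": 14.5, "ax": 0, "ay": 0, "az": 0},
    {"jaw": 0, "dx": 0.3, "dy": 0, "dz": 16.5, "ax": 0, "ay": 0, "az": 0},
    {"jaw": 0, "dx": 0.3, "dy": 0, "dz": 17.1, "ax": 0, "ay": 0, "az": 0}
  ]
}}

```text
time_s: 2.7
position: [501.0, 236.9, 28.7]
orientation: [-2.229, -2.214, 0.001]
wrist_force: [-0.4, 0.1, -0.0]
finger_gap: 93.1
finger_force: 0.0
```

```bash
python3 -c "
from h import *
todo([501,238,28],0)"
```

```text
pos [501.  236.9  28.7] shift cm [ 0.11 -0.    0.07]
axes x [ 0.007  1.    -0.   ] y [ 1.    -0.007 -0.001] z [-0.001 -0.    -1.   ]
turn deg [-0.   0.  -0.4]
turn deg [0.000e+00 1.000e-01 1.796e+02]
```

Request:
{"op": "apply_moves", "data": {
  "motion": [
    {"jaw": 60, "dx": 0.1, "dy": 0, "dz": 0, "ax": 0, "ay": 0, "az": 0},
    {"jaw": 120, "dx": 0.1, "dy": 0, "dz": 0, "ax": 0, "ay": 0, "az": 0},
    {"jaw": 180, "dx": 0.1, "dy": 0, "dz": 0, "ax": 0, "ay": 0, "az": 0},
    {"jaw": 200, "dx": 0.1, "dy": 0, "dz": 0, "ax": 0, "ay": 0, "az": 0},
    {"jaw": 200, "dx": 0.1, "dy": 0, "dz": 0, "ax": 0, "ay": 0, "az": 0}
  ],
  "grip_force": 8
}}

```text
time_s: 3.32
position: [501.3, 239.1, 29.3]
orientation: [2.227, 2.215, 0.0]
wrist_force: [-0.5, 0.5, 0.4]
finger_gap: 47.5
finger_force: 0.0
```

```bash
python3 -c "
from h import *
todo([501,238,140],0.127)
s=sensors.state();print(s['finger_gap'],s['finger_force'])"
```

```text
pos [501.3 239.1  29.3] shift cm [ -0.11  -0.03 -11.07]
axes x [0.005 1.    0.   ] y [ 1.    -0.005  0.   ] z [ 0.  0. -1.]
turn deg [ 0.  -0.  -7.6]
turn deg [ -0.   -0.  172.4]
47.46593753268908 0.0
```

Request:
{"op": "apply_moves", "data": {
  "motion": [
    {"jaw": 200, "dx": 0, "dy": 0, "dz": 0, "ax": 0, "ay": 0, "az": 0},
    {"jaw": 200, "dx": 0, "dy": 0, "dz": 0, "ax": 0, "ay": 0, "az": 0},
    {"jaw": 200, "dx": 0, "dy": 0, "dz": 0, "ax": 0, "ay": 0, "az": 0},
    {"jaw": 200, "dx": 0, "dy": 0, "dz": 0, "ax": 0, "ay": 0, "az": 0}
  ]
}}

```text
time_s: 3.82
position: [501.2, 239.0, 29.1]
orientation: [-2.228, -2.215, 0.0]
wrist_force: [-0.5, -0.3, 0.9]
finger_gap: 37.8
finger_force: 8.0
```

Request:
{"op": "apply_moves", "data": {
  "motion": [
    {"jaw": 200, "dx": 0, "dy": 0, "dz": -2, "ax": 0, "ay": 0, "az": 0},
    {"jaw": 200, "dx": 0, "dy": 0, "dz": -5, "ax": 0, "ay": 0, "az": 0},
    {"jaw": 200, "dx": 0, "dy": 0, "dz": -8, "ax": 0, "ay": 0, "az": 0},
    {"jaw": 200, "dx": 0, "dy": 0, "dz": -11, "ax": 0, "ay": 0, "az": 0},
    {"jaw": 200, "dx": 0, "dy": 0, "dz": -11, "ax": 0, "ay": 0, "az": 0}
  ]
}}

```text
time_s: 4.45
position: [503.6, 239.9, 143.7]
orientation: [2.225, 2.213, 0.01]
wrist_force: [-0.6, -0.1, -0.5]
finger_gap: 38.0
finger_force: 8.0
```

```bash
python3 -c "
from h import *
todo([515,-59,140],0)
s=sensors.state();print(s['finger_gap'],s['finger_force'])"
```

```text
pos [503.6 239.9 143.7] shift cm [-29.89   1.3    0.3 ]
axes x [0.005 1.    0.003] y [ 1.    -0.005  0.007] z [ 0.007  0.003 -1.   ]
turn deg [ 0.4 -0.1 -0.3]
turn deg [ -0.2  -0.6 179.7]
37.951187392044034 8.000016991136363
```

Request:
{"op": "apply_moves", "data": {
  "motion": [
    {"jaw": 200, "dx": -4, "dy": 0.2, "dz": 0, "ax": 0, "ay": 0, "az": 0},
    {"jaw": 200, "dx": -9, "dy": 0.4, "dz": 0, "ax": 0, "ay": 0, "az": 0},
    {"jaw": 200, "dx": -14, "dy": 0.7, "dz": 0, "ax": 0, "ay": 0, "az": 0},
    {"jaw": 200, "dx": -19, "dy": 1, "dz": 0, "ax": 0, "ay": 0, "az": 0},
    {"jaw": 200, "dx": -23, "dy": 1.2, "dz": 0, "ax": 0, "ay": 0, "az": 0}
  ]
}}

```text
time_s: 5.08
position: [511.4, 7.1, 138.6]
orientation: [-2.228, -2.214, 0.001]
wrist_force: [0.5, 1.2, -0.4]
finger_gap: 37.6
finger_force: 8.0
```

Request:
{"op": "apply_moves", "data": {
  "motion": [
    {"jaw": 200, "dx": -3.5, "dy": 0.2, "dz": 0, "ax": 0, "ay": 0, "az": 0},
    {"jaw": 200, "dx": -5.5, "dy": 0.2, "dz": 0, "ax": 0, "ay": 0, "az": 0},
    {"jaw": 200, "dx": -6.8, "dy": 0.2, "dz": 0, "ax": 0, "ay": 0, "az": 0},
    {"jaw": 200, "dx": -6.8, "dy": 0.2, "dz": 0, "ax": 0, "ay": 0, "az": 0},
    {"jaw": 200, "dx": -6.8, "dy": 0.2, "dz": 0, "ax": 0, "ay": 0, "az": 0}
  ]
}}

```text
time_s: 5.7
position: [513.5, -58.4, 138.9]
orientation: [-2.227, -2.215, -0.0]
wrist_force: [0.8, 0.2, -0.0]
finger_gap: 38.0
finger_force: 8.0
```

```bash
python3 -c "
from h import *
todo([515,-59.2,77],0)
s=sensors.state();print(s['finger_gap'],s['finger_force'])
grab('wrist','w2'); p=sensors.state()['position']
print('T',np.load('pics/w2.npz')['T'][:3,3])
crop('w2','w2c',200,100,440,280,3.3)
for q in ([p[0],p[1],p[2]+9],[515,-59.2,48],[515,-59.2+25,48],[540,-59.2,48]): print(w2px('w2',q).round(1))"
```

```text
pos [513.5 -58.4 138.9] shift cm [-0.09  0.15  6.19]
axes x [0.005 1.    0.   ] y [ 1.    -0.005 -0.   ] z [-0.  0. -1.]
turn deg [-0.  -0.  -0.3]
turn deg [ -0.    0.  179.7]
38.0035596146304 8.000031485280488
T [514.10990924   8.10228743 279.96002164]
[316.  272.9]
[318.1 212.5]
[318.  179.5]
[351.6 212.3]
```

View pics/w2c.png

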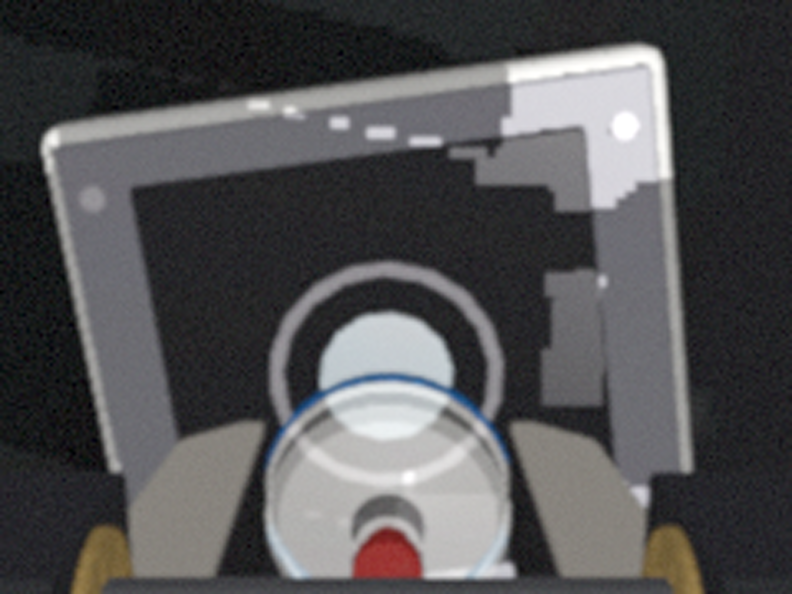

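The ring is centred at image (317.1, ~213.5), so the window is at about (514.3,-59.9). The cassette hangs centred in the jaws and upright. Lowering.

Request:
{"op": "apply_moves", "data": {
  "motion": [
    {"jaw": 200, "dx": -0.14, "dy": 0.08, "dz": 2, "ax": 0, "ay": 0, "az": 0},
    {"jaw": 200, "dx": -0.14, "dy": 0.08, "dz": 4, "ax": 0, "ay": 0, "az": 0},
    {"jaw": 200, "dx": -0.14, "dy": 0.08, "dz": 5.4, "ax": 0, "ay": 0, "az": 0},
    {"jaw": 200, "dx": -0.14, "dy": 0.08, "dz": 5.9, "ax": 0, "ay": 0, "az": 0},
    {"jaw": 200, "dx": -0.14, "dy": 0.08, "dz": 5.9, "ax": 0, "ay": 0, "az": 0}
  ]
}}

```text
time_s: 6.38
position: [514.4, -60.3, 80.1]
orientation: [-2.227, -2.215, 0.0]
wrist_force: [-0.4, -0.1, 0.3]
finger_gap: 38.1
finger_force: 8.0
```

Request:
{"op": "apply_moves", "data": {
  "motion": [
    {"jaw": 200, "dx": 0, "dy": 0, "dz": 0.1, "ax": 0, "ay": 0, "az": 0},
    {"jaw": 200, "dx": 0, "dy": 0, "dz": 0.2, "ax": 0, "ay": 0, "az": 0},
    {"jaw": 200, "dx": 0, "dy": 0, "dz": 0.25, "ax": 0, "ay": 0, "az": 0},
    {"jaw": 200, "dx": 0, "dy": 0, "dz": 0.25, "ax": 0, "ay": 0, "az": 0}
  ]
}}

```text
time_s: 6.88
position: [514.5, -60.5, 77.7]
orientation: [2.228, 2.215, 0.0]
wrist_force: [-0.4, -0.4, 0.4]
finger_gap: 37.8
finger_force: 8.0
```

Request:
{"op": "apply_moves", "data": {
  "motion": [
    {"jaw": 200, "dx": 0, "dy": 0, "dz": 0.05, "ax": 0, "ay": 0, "az": 0},
    {"jaw": 200, "dx": 0, "dy": 0, "dz": 0.1, "ax": 0, "ay": 0, "az": 0},
    {"jaw": 200, "dx": 0, "dy": 0, "dz": 0.1, "ax": 0, "ay": 0, "az": 0}
  ]
}}

```text
time_s: 7.25
position: [514.5, -60.5, 77.1]
orientation: [2.227, 2.215, 0.0]
wrist_force: [-1.7, 0.1, 4.7]
finger_gap: 37.8
finger_force: 8.0
```

Request:
{"op": "apply_moves", "data": {
  "motion": [
    {"jaw": 140, "dx": 0, "dy": 0, "dz": 0, "ax": 0, "ay": 0, "az": 0},
    {"jaw": 110, "dx": 0, "dy": 0, "dz": 0, "ax": 0, "ay": 0, "az": 0},
    {"jaw": 90, "dx": 0, "dy": 0, "dz": 0, "ax": 0, "ay": 0, "az": 0},
    {"jaw": 80, "dx": 0, "dy": 0, "dz": 0, "ax": 0, "ay": 0, "az": 0},
    {"jaw": 80, "dx": 0, "dy": 0, "dz": 0, "ax": 0, "ay": 0, "az": 0}
  ]
}}

```text
time_s: 7.88
position: [514.4, -60.5, 76.6]
orientation: [-2.228, -2.215, 0.0]
wrist_force: [-0.2, 0.4, -0.1]
finger_gap: 63.3
finger_force: 0.0
```

Request:
{"op": "apply_moves", "data": {
  "motion": [
    {"jaw": 80, "dx": 0, "dy": 0, "dz": -2, "ax": 0, "ay": 0, "az": 0},
    {"jaw": 80, "dx": 0, "dy": 0, "dz": -5, "ax": 0, "ay": 0, "az": 0},
    {"jaw": 80, "dx": 0, "dy": 0, "dz": -9, "ax": 0, "ay": 0, "az": 0},
    {"jaw": 80, "dx": 0, "dy": 0, "dz": -11, "ax": 0, "ay": 0, "az": 0},
    {"jaw": 80, "dx": 0, "dy": 0, "dz": -11, "ax": 0, "ay": 0, "az": 0}
  ]
}}

```text
time_s: 8.5
position: [515.7, -60.8, 188.6]
orientation: [2.225, 2.213, 0.003]
wrist_force: [-0.0, 0.4, 0.2]
finger_gap: 63.9
finger_force: 0.0
```

```bash
python3 -c "
from h import *
grab('wrist','w3');grab('top','t3')
crop('w3','w3c',180,100,640,290,1.7)
a=cv2.imread('pics/w3.png')[90:270,200:440]; b=cv2.imread('pics/t3.png')[174:248,320:442]
a=cv2.resize(a,(800,600),interpolation=2)[:300*2]; cv2.imwrite('pics/w3c.png',a)
todo([528.2,-163.2,150],0)
for q in ([515,-59.8,48],[514.5,-59.8,78],[514.5,-59.8,86]): print(((w2px('w3',q)-[200,90])*800/240).round(1))"
```

```text
pos [514.1 -60.4 185.7] shift cm [-10.27   1.47   3.57]
axes x [0.005 1.    0.   ] y [ 1.    -0.005 -0.001] z [-0.001  0.    -1.   ]
turn deg [-0.  -0.  -0.3]
turn deg [-0.000e+00  1.000e-01  1.797e+02]
[382.4 349.6]
[380.2 377.8]
[380.1 386.5]
```

View pics/w3c.png

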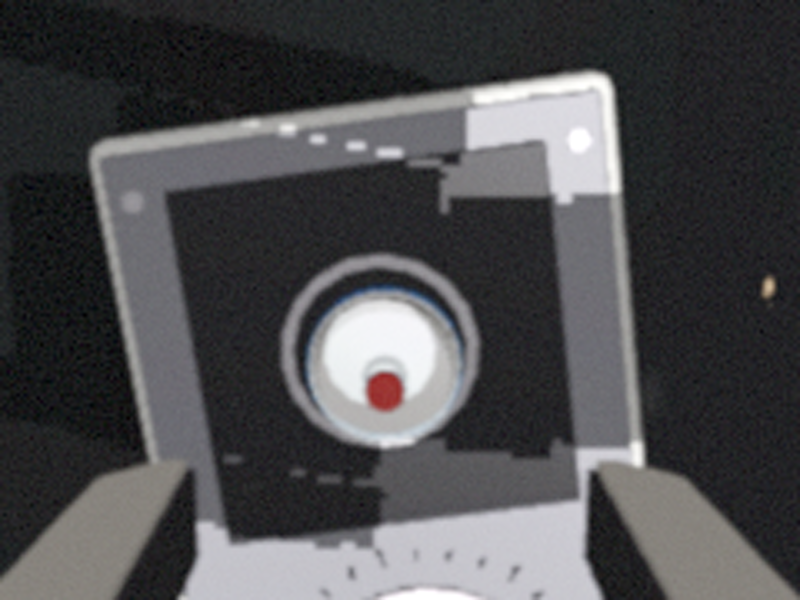

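The cassette stands in the ring: ring centre (381,350), plug (385,391) against 386 expected, so it is about 1 mm off. Now a closer look at the knob.

Request:
{"op": "apply_moves", "data": {
  "motion": [
    {"jaw": 80, "dx": -5, "dy": 0.7, "dz": 0, "ax": 0, "ay": 0, "az": 0},
    {"jaw": 80, "dx": -10.3, "dy": 1.4, "dz": 0, "ax": 0, "ay": 0, "az": 0},
    {"jaw": 80, "dx": -10.3, "dy": 1.4, "dz": 0, "ax": 0, "ay": 0, "az": 0},
    {"jaw": 80, "dx": -10.3, "dy": 1.4, "dz": 0, "ax": 0, "ay": 0, "az": 0}
  ]
}}

```text
time_s: 9.1
position: [526.9, -163.1, 184.8]
orientation: [-2.226, -2.212, 0.001]
wrist_force: [-0.3, 0.1, 0.7]
finger_gap: 63.9
finger_force: 0.0
```

```bash
python3 -c "
from h import *
grab('wrist','w4')
crop('w4','w4c',230,120,410,255,4.4)
todo([528.2,-163.2,150],0.686)
for q in ([528.2,-163.2,55],[528.2,-163.2,82],[528.2,-163.2,45]): print(((w2px('w4',q)-[230,120])*4.4).round(1))"
```

```text
pos [ 527.1 -162.6  185.2] shift cm [-0.06  0.11  3.52]
axes x [0.005 1.    0.001] y [ 1.    -0.005 -0.002] z [-0.002  0.001 -1.   ]
turn deg [ -0.1  -0.1 -39.6]
turn deg [-1.000e-01  1.000e-01  1.404e+02]
[387.3 348.7]
[387.6 384.8]
[387.2 337. ]
```

View pics/w4c.png

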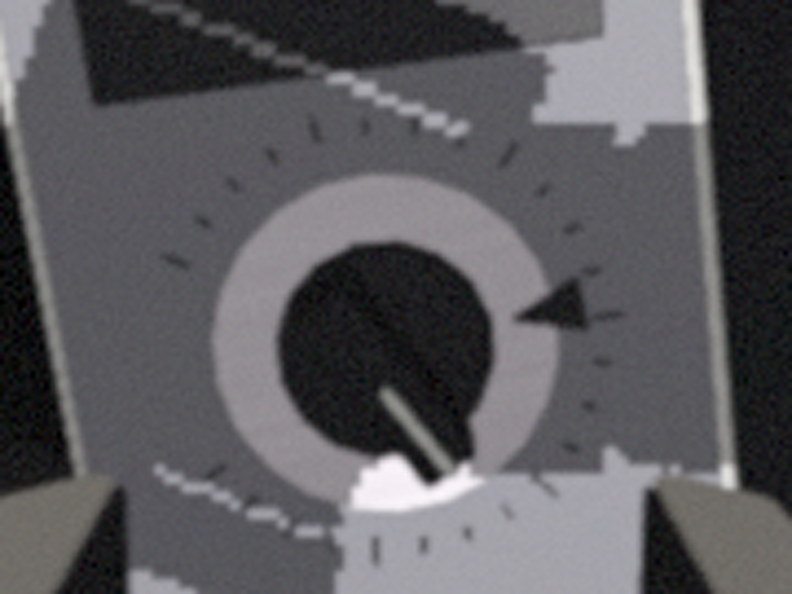

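```bash
cat >> h.py <<'E'
def Q(save,x,y,z,x0=230,y0=120,k=4.4): return px2w(save,(x+.5)/k-.5+x0,(y+.5)/k-.5+y0,z)
E
python3 -c "
from h import *
a=Q('w4',384,390,82);b=Q('w4',452,468,82);t=Q('w4',514,319,50);u=Q('w4',583,304,50);r=Q('w4',386,342,47.); sk=Q('w4',386,348,55)
an=lambda d:np.arctan2(d[1],d[0])
print(a,b,np.linalg.norm(b-a),t,u,np.linalg.norm(u-t),r,sk)
A=r*.34+a*.33+sk*.33
print('ptr',an(b-a),an(b-A),'tab',an(u-t),an(t-A),np.linalg.norm((t-A)[:2]),an(u-A))
"
```

```text
[ 527.25008373 -163.85034707   82.        ] [ 539.45032376 -178.52068495   82.        ] 19.08047878107128 [ 553.12276668 -158.12731843   50.        ] [ 566.77225081 -155.15040376   50.        ] 13.970341363611661 [ 527.61202877 -163.41513378   47.        ] [ 527.6149856  -162.71712417   55.        ]
ptr -0.8770662770652016 -0.904014687757961 tab 0.2147346534495925 0.20021720174576696 26.151624475347575 0.20527209728680892
```

Request:
{"op": "apply_moves", "data": {
  "motion": [
    {"jaw": 120, "dx": -0.1, "dy": 0.1, "dz": 2, "ax": 0, "ay": 0, "az": -10},
    {"jaw": 120, "dx": -0.1, "dy": 0.1, "dz": 4, "ax": 0, "ay": 0, "az": -20},
    {"jaw": 120, "dx": -0.1, "dy": 0.1, "dz": 5, "ax": 0, "ay": 0, "az": -30},
    {"jaw": 120, "dx": -0.1, "dy": 0.1, "dz": 6, "ax": 0, "ay": 0, "az": -39.6},
    {"jaw": 120, "dx": -0.1, "dy": 0.1, "dz": 6, "ax": 0, "ay": 0, "az": -39.6}
  ]
}}

```text
time_s: 9.78
position: [528.0, -162.9, 125.3]
orientation: [-1.343, -2.837, -0.0]
wrist_force: [-0.3, 0.4, -0.5]
finger_gap: 49.1
finger_force: 0.0
```

```bash
python3 -c "
from h import *
todo([527.6,-163.4,84],0.686)
s=sensors.state();print(s['finger_gap'],s['joint_positions'].round(2))"
```

```text
pos [ 528.  -162.9  125.3] shift cm [-0.02 -0.06  4.13]
axes x [-0.634  0.774  0.002] y [ 0.774  0.634 -0.001] z [-0.002  0.001 -1.   ]
turn deg [-0.1 -0.1  0. ]
turn deg [ 2.0e-01 -1.0e-01 -1.8e+02]
49.149990069290844 [-0.39  0.09  1.75  0.    1.3  -1.08]
```

Request:
{"op": "apply_moves", "data": {
  "motion": [
    {"jaw": 120, "dx": 0, "dy": -0.05, "dz": 2, "ax": 0, "ay": 0, "az": 0},
    {"jaw": 120, "dx": 0, "dy": -0.05, "dz": 3.5, "ax": 0, "ay": 0, "az": 0},
    {"jaw": 120, "dx": 0, "dy": -0.05, "dz": 4.1, "ax": 0, "ay": 0, "az": 0},
    {"jaw": 180, "dx": 0, "dy": -0.05, "dz": 4.1, "ax": 0, "ay": 0, "az": 0},
    {"jaw": 235, "dx": 0, "dy": -0.05, "dz": 4.1, "ax": 0, "ay": 0, "az": 0}
  ],
  "grip_force": 20
}}

```text
time_s: 10.4
position: [528.8, -165.1, 86.1]
orientation: [1.346, 2.838, 0.0]
wrist_force: [0.5, 0.0, -0.6]
finger_gap: 33.7
finger_force: 0.0
```

Request:
{"op": "apply_moves", "data": {
  "motion": [
    {"jaw": 245, "dx": 0, "dy": 0, "dz": 0, "ax": 0, "ay": 0, "az": 0},
    {"jaw": 245, "dx": 0, "dy": 0, "dz": 0, "ax": 0, "ay": 0, "az": 0},
    {"jaw": 245, "dx": 0, "dy": 0, "dz": 0, "ax": 0, "ay": 0, "az": 0},
    {"jaw": 245, "dx": 0, "dy": 0, "dz": 0, "ax": 0, "ay": 0, "az": 0}
  ]
}}

```text
time_s: 10.9
position: [527.9, -165.9, 86.1]
orientation: [-1.346, -2.838, 0.003]
wrist_force: [-5.5, -3.7, 4.7]
finger_gap: 11.7
finger_force: 20.0
```

Request:
{"op": "apply_moves", "data": {
  "motion": [
    {"jaw": 245, "dx": 0.1, "dy": -0.1, "dz": 0, "ax": 0, "ay": 0, "az": -8},
    {"jaw": 245, "dx": 0.1, "dy": -0.1, "dz": 0, "ax": 0, "ay": 0, "az": -17},
    {"jaw": 245, "dx": 0.1, "dy": -0.1, "dz": 0, "ax": 0, "ay": 0, "az": -26},
    {"jaw": 245, "dx": 0.1, "dy": -0.1, "dz": 0, "ax": 0, "ay": 0, "az": -34},
    {"jaw": 245, "dx": 0.1, "dy": -0.1, "dz": 0, "ax": 0, "ay": 0, "az": -40}
  ]
}}

```text
time_s: 11.52
position: [528.1, -165.1, 86.1]
orientation: [0.287, 3.126, -0.001]
wrist_force: [4.2, -1.2, -2.7]
finger_gap: 11.6
finger_force: 20.0
```

Request:
{"op": "apply_moves", "data": {
  "motion": [
    {"jaw": 245, "dx": 0, "dy": 0, "dz": 0, "ax": 0, "ay": 0, "az": -8},
    {"jaw": 245, "dx": 0, "dy": 0, "dz": 0, "ax": 0, "ay": 0, "az": -16},
    {"jaw": 245, "dx": 0, "dy": 0, "dz": 0, "ax": 0, "ay": 0, "az": -22.4},
    {"jaw": 245, "dx": 0, "dy": 0, "dz": 0, "ax": 0, "ay": 0, "az": -22.4}
  ]
}}

```text
time_s: 12.02
position: [528.1, -164.6, 86.1]
orientation: [-0.319, 3.123, -0.001]
wrist_force: [5.2, 1.4, -1.4]
finger_gap: 11.9
finger_force: 20.0
```

```bash
python3 -c "
from h import *
todo([527.6,-163.4,84],0.204+np.pi/2)"
```

```text
pos [ 528.1 -164.6   86.1] shift cm [0.02 0.13 0.21]
axes x [-0.979 -0.202 -0.002] y [-0.202  0.979 -0.001] z [ 0.002 -0.    -1.   ]
turn deg [-0.   0.1 -0. ]
turn deg [  0.2   0.  180. ]
```

Request:
{"op": "apply_moves", "data": {
  "motion": [
    {"jaw": 200, "dx": 0, "dy": 0, "dz": 0, "ax": 0, "ay": 0, "az": 0},
    {"jaw": 150, "dx": 0, "dy": 0, "dz": 0, "ax": 0, "ay": 0, "az": 0},
    {"jaw": 140, "dx": 0, "dy": 0, "dz": 0, "ax": 0, "ay": 0, "az": 0},
    {"jaw": 140, "dx": 0, "dy": 0, "dz": -4, "ax": 0, "ay": 0, "az": 0},
    {"jaw": 140, "dx": 0, "dy": 0, "dz": -9, "ax": 0, "ay": 0, "az": 0}
  ]
}}

```text
time_s: 12.65
position: [525.7, -164.3, 175.0]
orientation: [0.318, -3.122, -0.003]
wrist_force: [1.2, -0.0, -0.7]
finger_gap: 41.6
finger_force: 0.0
```

Request:
{"op": "apply_moves", "data": {
  "motion": [
    {"jaw": 140, "dx": 0, "dy": 0, "dz": -2, "ax": 0, "ay": 0, "az": 0},
    {"jaw": 140, "dx": 0, "dy": 0, "dz": -2, "ax": 0, "ay": 0, "az": 0}
  ]
}}

```text
time_s: 12.9
position: [528.0, -165.1, 197.1]
orientation: [-0.319, 3.123, -0.002]
wrist_force: [0.2, 0.5, -0.2]
finger_gap: 41.7
finger_force: 0.0
```

```bash
python3 -c "
from h import *
grab('wrist','w5')
crop('w5','w5c',230,120,410,255,4.4)
todo([528.2,-163.2,150],1.775)"
```

```text
pos [ 527.  -164.7  195.1] shift cm [-0.15  0.13  4.51]
axes x [-0.979 -0.202 -0.   ] y [-0.202  0.979 -0.   ] z [ 0. -0. -1.]
turn deg [-0.  0. -0.]
turn deg [  0.   0. 180.]
```

View pics/w5c.png

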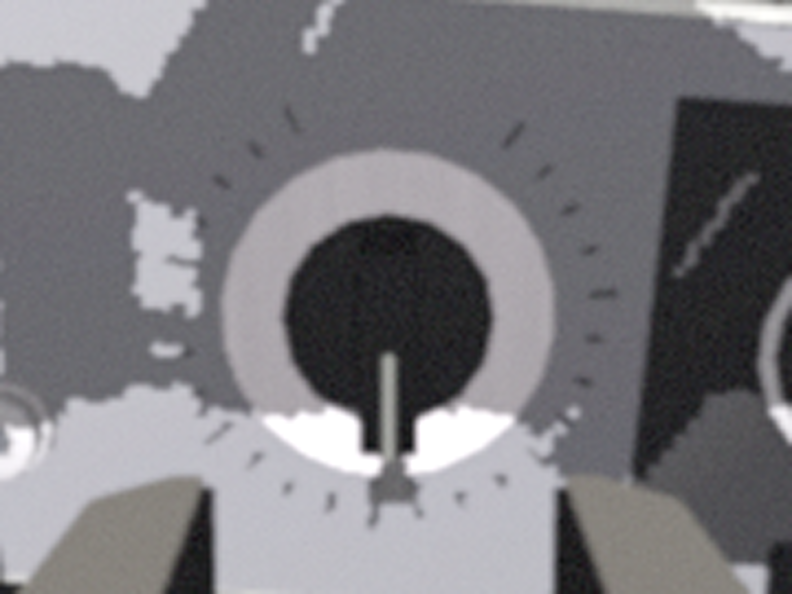

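The pointer line runs (388,353)–(388,460) and the tab is centred at about (392,485), so they line up to within about 0.03 rad. Now the lever post, measured at (566,-289). It lies 50 mm from the pivot, as it should.

Request:
{"op": "apply_moves", "data": {
  "motion": [
    {"jaw": 140, "dx": -0.6, "dy": -5, "dz": 0, "ax": 0, "ay": 0, "az": 0},
    {"jaw": 140, "dx": -1.3, "dy": -10, "dz": 2, "ax": 0, "ay": 0, "az": 0},
    {"jaw": 140, "dx": -1.3, "dy": -12.9, "dz": 4.5, "ax": 0, "ay": 0, "az": 0},
    {"jaw": 140, "dx": -1.3, "dy": -12.9, "dz": 5, "ax": 0, "ay": 0, "az": 0},
    {"jaw": 140, "dx": -1.3, "dy": -12.9, "dz": 5, "ax": 0, "ay": 0, "az": 0}
  ]
}}

```text
time_s: 13.58
position: [564.6, -287.2, 143.1]
orientation: [0.319, -3.122, -0.005]
wrist_force: [-0.0, -0.1, 0.3]
finger_gap: 42.0
finger_force: 0.0
```

```bash
python3 -c "
from h import *
todo([566,-288.7,87],1.775)
grab('wrist','w6'); im=cv2.imread('pics/w6.png')
u,v=w2px('w6',[566,-288.7,81]); d=np.load('pics/w6.npz'); print('pred',u,v)
r=322.5*6/(d['T'][2,3]-81); print('r',r)
g=cv2.cvtColor(im,6); x0,y0=int(u)-45,int(v)-45
c=g[y0:y0+90,x0:x0+90]; print(c.shape,c.min(),c.max())
h=cv2.HoughCircles(cv2.resize(c,None,fx=4,fy=4,interpolation=2),cv2.HOUGH_GRADIENT,1.5,20,param1=100,param2=18,minRadius=int(3*r),maxRadius=int(5.2*r))
if h is not None:
  for q in h[0][:6]: 
    p=q[:2]/4+[x0,y0]; print(p,q[2]/4,px2w('w6',p[0],p[1],81).round(1))
s=sensors.state();print(s['joint_positions'].round(2))"
```

```text
pos [ 564.6 -287.2  143.1] shift cm [-0.12 -0.2   5.61]
axes x [-0.979 -0.202  0.003] y [-0.202  0.979  0.003] z [-0.004  0.003 -1.   ]
turn deg [ 0.2 -0.2 -0. ]
turn deg [ -0.3  -0.3 180. ]
pred 313.1752323752529 223.4389783020805
r 9.51590595884002
(90, 90) 0 255
[331.5625 253.1875] 12.025 [ 584.2 -272.3   81. ]
[312.0625 220.5625] 8.95 [ 564.2 -289.8   81. ]
[315.4375 214.9375] 12.025 [ 560.  -288.4   81. ]
[329.3125 246.8125] 9.9625 [ 580.  -274.7   81. ]
[312.4375 238.5625] 9.1375 [ 576.5 -287.1   81. ]
[331.5625 240.4375] 12.025 [ 575.2 -274.2   81. ]
[-0.55  0.29  1.49  0.    1.36 -2.33]
```

Request:
{"op": "apply_moves", "data": {
  "motion": [
    {"jaw": 140, "dx": 0, "dy": -0.2, "dz": 2.5, "ax": 0, "ay": 0, "az": 0},
    {"jaw": 140, "dx": 0, "dy": -0.2, "dz": 4.5, "ax": 0, "ay": 0, "az": 0},
    {"jaw": 140, "dx": 0, "dy": -0.2, "dz": 5.5, "ax": 0, "ay": 0, "az": 0},
    {"jaw": 200, "dx": 0, "dy": -0.2, "dz": 5.5, "ax": 0, "ay": 0, "az": 0},
    {"jaw": 245, "dx": 0, "dy": -0.2, "dz": 5.5, "ax": 0, "ay": 0, "az": 0}
  ],
  "grip_force": 15
}}

```text
time_s: 14.25
position: [566.8, -290.6, 91.6]
orientation: [-0.32, 3.124, -0.001]
wrist_force: [-0.5, -0.1, 0.2]
finger_gap: 26.4
finger_force: 0.0
```

Request:
{"op": "apply_moves", "data": {
  "motion": [
    {"jaw": 245, "dx": 0, "dy": 0, "dz": 0, "ax": 0, "ay": 0, "az": 0},
    {"jaw": 245, "dx": 0, "dy": 0, "dz": 0, "ax": 0, "ay": 0, "az": 0},
    {"jaw": 245, "dx": 0, "dy": 0, "dz": 0, "ax": 0, "ay": 0, "az": 0}
  ]
}}

```text
time_s: 14.62
position: [566.8, -290.0, 91.4]
orientation: [-0.32, 3.124, 0.0]
wrist_force: [0.3, 5.4, 4.5]
finger_gap: 11.5
finger_force: 15.0
```

```bash
python3 -c "
from h import *
s=sensors.state(); p=s['position']; pv=np.array([568.6,-238.9,0]); M=R.from_rotvec(s['orientation'])
print(p,s['finger_gap'],s['finger_force'],s['wrist_force'])
d=(p-pv)[:2]; print('r',np.linalg.norm(d)); Rz=R.from_euler('z',.127)
v=Rz.inv().apply([*d,0]); print('lever',np.arctan2(-v[0],-v[1]))
a0=np.arctan2(-v[0],-v[1])
for a in np.linspace(a0,1.47,11)[1:]:
  q=pv+Rz.apply([-50*np.sin(a),-50*np.cos(a),0]); print(a.round(2),(M.inv().apply([q[0]-p[0],q[1]-p[1],0])/10).round(2))
"
```

```text
[ 566.80463606 -289.99087572   91.36815906] 11.468318512344476 15.004535892262538 [0.34749376 5.41615736 4.46546925]
r 51.12241106453999
lever 0.16212614446513798
0.29 [ 0.6   0.31 -0.  ]
0.42 [ 1.19  0.58 -0.  ]
0.55 [ 1.74  0.93 -0.  ]
0.69 [ 2.24  1.35 -0.  ]
0.82 [ 2.68  1.83 -0.  ]
0.95 [ 3.06  2.37 -0.  ]
1.08 [ 3.36  2.95 -0.  ]
1.21 [ 3.59  3.56 -0.  ]
1.34 [ 3.73  4.2  -0.  ]
1.47 [ 3.79  4.85 -0.  ]
```

Request:
{"op": "apply_moves", "data": {
  "motion": [
    {"jaw": 245, "dx": 0.6, "dy": 0.25, "dz": 0, "ax": 0, "ay": 0, "az": 0},
    {"jaw": 245, "dx": 1.2, "dy": 0.55, "dz": 0, "ax": 0, "ay": 0, "az": 0},
    {"jaw": 245, "dx": 1.75, "dy": 0.9, "dz": 0, "ax": 0, "ay": 0, "az": 0},
    {"jaw": 245, "dx": 2.25, "dy": 1.35, "dz": 0, "ax": 0, "ay": 0, "az": 0},
    {"jaw": 245, "dx": 2.7, "dy": 1.85, "dz": 0, "ax": 0, "ay": 0, "az": 0}
  ]
}}

```text
time_s: 15.25
position: [535.2, -279.5, 91.3]
orientation: [0.318, -3.125, 0.005]
wrist_force: [-1.8, -7.1, 5.6]
finger_gap: 11.0
finger_force: 15.0
```

Request:
{"op": "apply_moves", "data": {
  "motion": [
    {"jaw": 245, "dx": 0.35, "dy": 0.55, "dz": 0, "ax": 0, "ay": 0, "az": 0},
    {"jaw": 245, "dx": 0.67, "dy": 1.1, "dz": 0, "ax": 0, "ay": 0, "az": 0},
    {"jaw": 245, "dx": 0.9, "dy": 1.7, "dz": 0, "ax": 0, "ay": 0, "az": 0},
    {"jaw": 245, "dx": 1.05, "dy": 2.35, "dz": 0, "ax": 0, "ay": 0, "az": 0},
    {"jaw": 245, "dx": 1.1, "dy": 3, "dz": 0, "ax": 0, "ay": 0, "az": 0}
  ]
}}

```text
time_s: 15.88
position: [518.0, -251.1, 90.5]
orientation: [0.318, -3.124, 0.001]
wrist_force: [-1.4, -3.0, 4.3]
finger_gap: 11.3
finger_force: 15.0
```

Request:
{"op": "apply_moves", "data": {
  "motion": [
    {"jaw": 245, "dx": 0, "dy": 0, "dz": 0, "ax": 0, "ay": 0, "az": 0},
    {"jaw": 245, "dx": 0, "dy": 0.1, "dz": 0, "ax": 0, "ay": 0, "az": 0},
    {"jaw": 245, "dx": 0, "dy": 0.1, "dz": 0, "ax": 0, "ay": 0, "az": 0}
  ]
}}

```text
time_s: 16.25
position: [518.0, -250.1, 90.4]
orientation: [0.319, -3.123, 0.001]
wrist_force: [-3.8, -4.7, 5.0]
finger_gap: 11.1
finger_force: 15.0
```

```bash
python3 -c "
from h import *
s=sensors.state(); p=s['position']; pv=np.array([568.6,-238.9,0])
d=(p-pv)[:2]; Rz=R.from_euler('z',.127);v=Rz.inv().apply([*d,0]); print('lever',np.arctan2(-v[0],-v[1]),np.linalg.norm(d),p,s['wrist_force'],s['finger_gap'])"
```

```text
lever 1.4800070912144558 51.85835611100935 [ 517.96666695 -250.10511861   90.44815788] [-3.78930881 -4.66654824  5.03029581] 11.070147436192311
```

Request:
{"op": "apply_moves", "data": {
  "motion": [
    {"jaw": 245, "dx": 0, "dy": 0.15, "dz": 0, "ax": 0, "ay": 0, "az": 0},
    {"jaw": 245, "dx": 0, "dy": 0.3, "dz": 0, "ax": 0, "ay": 0, "az": 0},
    {"jaw": 245, "dx": 0, "dy": 0.3, "dz": 0, "ax": 0, "ay": 0, "az": 0}
  ]
}}

```text
time_s: 16.62
position: [517.9, -249.5, 90.7]
orientation: [0.319, -3.125, 0.007]
wrist_force: [-1.3, -15.2, -0.2]
finger_gap: 11.4
finger_force: 15.0
```

The lever is against its stop (15 N reaction). Releasing and lifting clear.

Request:
{"op": "apply_moves", "data": {
  "motion": [
    {"jaw": 245, "dx": 0, "dy": -0.2, "dz": 0, "ax": 0, "ay": 0, "az": 0},
    {"jaw": 200, "dx": 0, "dy": -0.2, "dz": 0, "ax": 0, "ay": 0, "az": 0},
    {"jaw": 160, "dx": 0, "dy": -0.2, "dz": 0, "ax": 0, "ay": 0, "az": 0},
    {"jaw": 160, "dx": 0, "dy": -0.2, "dz": 0, "ax": 0, "ay": 0, "az": 0},
    {"jaw": 160, "dx": 0, "dy": -0.2, "dz": -2, "ax": 0, "ay": 0, "az": 0}
  ]
}}

```text
time_s: 17.25
position: [517.4, -247.4, 109.2]
orientation: [0.32, -3.122, -0.005]
wrist_force: [0.6, -0.7, -0.9]
finger_gap: 34.4
finger_force: 0.0
```

Request:
{"op": "apply_moves", "data": {
  "motion": [
    {"jaw": 160, "dx": 0, "dy": 0, "dz": -4, "ax": 0, "ay": 0, "az": 0},
    {"jaw": 160, "dx": 0, "dy": 0, "dz": -9, "ax": 0, "ay": 0, "az": 0},
    {"jaw": 160, "dx": 0, "dy": 0, "dz": -12, "ax": 0, "ay": 0, "az": 0},
    {"jaw": 160, "dx": 0, "dy": 0, "dz": -12, "ax": 0, "ay": 0, "az": 0}
  ]
}}

```text
time_s: 17.75
position: [520.8, -249.5, 235.8]
orientation: [-0.319, 3.119, -0.007]
wrist_force: [0.5, -0.4, 0.0]
finger_gap: 34.9
finger_force: 0.0
```

```bash
python3 -c "
from h import *
s=sensors.state();print(s['position'],s['wrist_force'])
grab('wrist','w7'); im=cv2.imread('pics/w7.png'); d=np.load('pics/w7.npz')
pv=np.array([568.6,-238.9,0]);Rz=R.from_euler('z',.127)
u,v=w2px('w7',[519,-249,81]); r=322.5*6/(d['T'][2,3]-81)
x0,y0=int(u)-35,int(v)-35; c=cv2.cvtColor(im,6)[y0:y0+70,x0:x0+70]; print(u,v,r,c.shape)
h=cv2.HoughCircles(cv2.resize(c,None,fx=4,fy=4,interpolation=2),cv2.HOUGH_GRADIENT,1.5,16,param1=100,param2=15,minRadius=int(3.2*r),maxRadius=int(5*r))
for q in h[0][:5]:
  p=px2w('w7',*(q[:2]/4+[x0,y0]),81); w=Rz.inv().apply([*(p-pv)[:2],0]); print(p.round(1),q[2]/4,'ang',np.arctan2(-w[0],-w[1]).round(3),np.linalg.norm(w).round(1))
# red plug & knob seen from top
f=grab('top','t7'); hsv=cv2.cvtColor(f['pixels'],cv2.COLOR_RGB2HSV)[195:230,330:370]
m=((hsv[...,0]<12)|(hsv[...,0]>170))&(hsv[...,1]>90); yx=np.argwhere(m); print(len(yx), px2w('top7' if 0 else 't7',*(yx.mean(0)[::-1]+[330,195]),86) if len(yx) else None)
crop('w7','w7c',230,100,430,250,4)
"
```

```text
[ 520.75839612 -249.54592707  235.75659063] [ 0.51479866 -0.40949693  0.01770857]
318.18129909731795 188.62118803772228 6.551037513641224 (70, 70)
[ 533.7 -247.1   81. ] 6.5375 ang 1.466 35.9
[ 530.8 -236.9   81. ] 5.9375 ang 1.752 37.9
[ 531.4 -270.4   81. ] 6.8375 ang 0.995 48.7
[ 541.3 -269.2   81. ] 7.3625 ang 0.86 40.8
[ 531.2 -231.7   81. ] 6.3875 ang 1.889 38.1
10 [516.75893488 -59.33334287  86.        ]
```

```bash
python3 -c "
from h import *
print(bot.job_done())"
```

```text
the job is handed in; nothing more can be done
None
```

The job is handed in, with no verdict returned: the cassette stands on the stage about 2 mm off the window's centre, the knob pointer is within about 0.03 rad of the tab, and the lever was pushed to its stop (about 1.48 rad by arm position; the camera check after release was inconclusive).

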